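# Hang the reamer on the tool carousel's empty hook

### The job

Turn the glassblower's tool carousel by the bar knob on top until its one empty hook faces the gap at the front of the guard rail. Then take the reamer from its stand, slide it gently through the gap into that hook until you feel it stop against the end of the slot, and let it down so that it hangs upright with its collar fully down in the seat behind the lips. Do not force the reamer against the rack, and leave the other things on the bench where they are.

Things in the scene. Friction and masses are not known exactly. Their poses are not given: they have to be found in the camera images.
- rack: Fixed base of the tool carousel: a steel disc, 200 mm dia, 12 mm thick, with an axle and a guard rail round it. Origin: on the carousel's axis at bench level; z up; the front (middle of the gap in the rail) is the rack's own -x direction, roughly towards the robot.
- gap (a point): Middle of the gap in the guard rail, on the rack's front line, 162 mm from the axis. The rail is an 8 mm steel rod on posts, 162 mm from the axis, its centre 150 mm above the bench; the gap reaches about 42 degrees (0.74 rad) to either side of the front.
- carousel (a joint): Angle of the carousel, rad, counter-clockwise from above. At 0 (and 6.283) the empty hook points to the gap (rack's -x). Starts at 0.8 to 5.4; turns both ways (up to 9 rad) against about 0.2 N m of friction and stays where left. Six hooks, 60 degrees apart; five hold tools fixed in them, their handles 26 mm dia, 105 mm from the axis, ending 196 mm above the bench.
- knob (a point): Grip point in the middle of the black bar knob on the carousel's axis, 205 mm above the bench. The bar is 56 mm long, 16 mm thick and 30 mm high (187 to 217 mm above the bench); it lies along this frame's y, so fingers close on it along x. The frame turns with the carousel.
- hook_mark (a point): Point on the carousel at the empty hook, 105 mm from the axis, 130 mm above the bench (the height of the prongs' top). The frame turns with the carousel; -x points outward along the slot. The fork is clamped on its arm at an unmeasured setting: the fork's seat centre, and the fork with it, lies anywhere from 16 mm outward to 16 mm inward of this point.
- hook_end (a point): Where the slot's end is if the fork's seat is at hook_mark: 7.5 mm inward of the seat centre (really up to 16 mm further in or out). A shank touching the slot's end is 1.5 mm inward of the seat centre; the collar can go down there and up to 2 mm further out. The stop is rigid: feel for it with a few newtons; 12 N on the rack is too much.
- hook_lips (a point): Top of the lips, for the seat at hook_mark (up to 16 mm off, as the fork is). The fork is steel, 6 mm thick, 44 mm wide, with a slot 18 mm wide, open outward. Lips 5 mm high stand on the prongs 17.6 to 24 mm outward of the seat centre; the flared mouth ends 34 mm outward of it. A collar not far enough in rests on the lips; in the seat it lies on the prongs.
- reamer: The reamer, an upright hand tool of 0.2 to 0.4 kg. Origin: centre of the underside of its steel collar (36 mm dia, 6 mm thick); z up along the tool. Above the collar a round wooden handle, 26 mm dia, from 6 to 66 mm above the origin; below it a steel shank, 12 mm dia, to 55 mm below, then a spindle-shaped head, at most 20 mm dia, to 99 mm below. It starts hanging by its collar in the stand.
- stand: Fixed sheet-steel stand that holds the reamer at the start: plate 100 x 100 mm, 106 mm above the bench, with a 30 mm hole; lift the reamer straight up by 105 mm or more to clear it. Origin: at bench level below the hole. It stands left or right of the rack.
- pot: Bystander: aluminium pot with wooden sticks, 80 mm dia, up to 175 mm high, on the other side of the rack. Origin: centre of its underside.
- shears: Bystander: steel shears lying flat, 190 mm long, 12 mm high. Origin: at the pivot, on the bench.
- paddle: Bystander: flat wooden paddle, 220 mm long, 70 mm wide, 12 mm high. Origin: where handle and blade meet.
- cup: Bystander: dark wooden bowl, 72 mm dia, 60 mm high. Origin: centre of its underside.
- jar: Bystander: amber glass jar with a steel cap, 60 mm dia, 80 mm high. Origin: centre of its underside.
There are look-alikes about, which are no part of the job. There is more than one size of the reamer; the job needs the largest.

How it is judged:
On the way, in this order (a step that is already met when the one before it is completed fails the run):
1. the empty hook is turned to the gap at the front (within 20 mm sideways) and left there, the reamer not yet near it (y of hook_mark in the frame of rack between -0.02 and 0.02 m and x of hook_mark in the frame of rack below 0 m and velocity of joint carousel between -0.1 and 0.1 rad/s and horizontal distance between reamer and hook_mark above 0.06 m), for 0.3 s.
2. the reamer's collar is down in the empty hook's seat (z of reamer in the frame of hook_mark between -0.003 and 0.0025 m and horizontal distance between reamer and hook_mark below 0.024 m and angle between reamer's own z axis and vertical below 0.1 rad), for 0.2 s.
At the end, for the whole second after the job is handed in: The reamer hangs at rest in the empty hook: its collar's underside within -3 to +2.5 mm of the prongs' top (not on the lips), within 24 mm of the hook mark seen from above, upright within 0.1 rad; the hook is still at the front gap (mark within 20 mm sideways of the rack's front line) (all of step 2 and y of hook_mark in the frame of rack between -0.02 and 0.02 m and x of hook_mark in the frame of rack below 0 m and linear speed of reamer below 0.03 m/s and angular speed of reamer below 0.3 rad/s); the robot touches nothing.
It fails at once if the reamer is forced against the rack with more than 12 N before its collar is down in the seat (contact force between reamer and rack above 12 N and z of reamer in the frame of hook_mark above 0.003 m).
It fails at once if the reamer is slammed into the rack with more than 60 N (contact force between reamer and rack above 60 N).
It fails at once if a bystander is moved by more than 30 mm (distance of any of pot, shears, paddle, cup, jar from where it was at the start of the episode above 0.03 m).
It also fails if it takes over 72 s, if anything falls off the work surface, if the arm or the gripper's body presses on something with over 40 N, if the wrist force passes 120 N, or if a joint passes its speed limit or range.

### The arm

A 6-joint arm with a two-finger parallel gripper is mounted at the origin on the work surface. World frame = base frame: x ahead of the robot, y to its left, z up, the work surface at z = 0. Lengths are in m, angles in rad, forces in N, time in s.
With the tool pointing down it reaches from about 0.3 to 0.875 m from the base axis. Payload 6.4 kg.
Tool frame: the origin (TCP) lies on the centre line of the jaws, within the pads' length; the fingertips stand 11 mm ahead of it and the grasp point (between the pads) lies 8 mm behind it (manip.tcp_to_tips is the distance from the TCP to the fingertips, in m); z points along the fingers, y is the line along which they close (so a half turn about z gives the same grasp; the last joint's range is limited). The gripper opens to 88 mm and grips with 3 to 60 N. Pads are 18 mm wide; open, the fingers measure 123 mm over their backs; the gripper's body (75 mm by 187 mm) begins 45 mm behind the grasp point.
Start: joints at [1.025, 0.181, 1.607, -0, 1.354, -0.206], TCP at [0.192, 0.542, 0.25] pointing down, gripper open.
Joint ranges: [-2.99, 2.99], [-0.89, 2.07], [0.3, 2.58], [-1.14, 4.28], [0, 2.63], [-3.12, 3.12]. Speed limits (rad/s): [2.57, 2.57, 3.01, 3.14, 3.14, 3.14].

### API

Orientations are given as a rotation vector (axis times angle).
In Python, from cell import manip gives the robot as it stands.
- The arm moves only by the shell command python3 -m handwheel 'ROWS'. ROWS is JSON, a list of rows, each a list of 7 numbers: the finger opening in cm, from 0 to 8.81, then the shift along the tool's x, y, z in cm, then the turn, a rotation vector about the tool's x, y, z in rad. A call has 1 to 12 rows; each row is the pose to reach, as a shift and turn from the pose commanded when the call began, along the tool's axes at that moment; what a row does not reach only later rows make up. A row lasts 1/8 s, in which the tool goes at most 62.5 mm and 10.7 degrees, less where a joint would pass 70% of its speed; a pose out of reach is approached as far as the arm can. A call with a gripper value outside its range is refused whole. The fingers move at their own pace and stop on an object; the grip force is fixed at half the most. Time passes only in rows, so rows that repeat a pose let the fingers close. It gives the time, the measured TCP pose, the force, the opening and the grip force at its end, in the units of the state.
- manip.get_state(): the state, without advancing time (a new reading comes with each control period).
- manip.read_camera(name): name is "scene" or "top"; returns a dict with "img" (400x640x3 uint8, red, green, blue), "K" (3x3 intrinsics, pixels), "rvec" (rotation vector, rad) and "tvec" (3), from world to camera coordinates, as OpenCV has them. Camera axes: x right, y down, z forward; pixel columns grow to the right and rows downward; lengths in m; the calibration is good to about 2 mm. A picture is of the moment at which its call begins. There is no depth.
- manip.job_done(): hands the job in; it is judged then, once.
The state is a dict: "t": time; "qpos": joint angles; "joint_velocities": joint speeds; "joint_torque": joint torques, N m; "tcp_pos": TCP position; "ee_rot": TCP orientation; "force": force on the tool from outside, world axes, zero at the start; "torque": the same for the moment, N m; "gripper_width": finger opening in m; "finger_force": force on a finger pad.
Only numpy, scipy, OpenCV 4.12 (cv2) and the standard library are available. Lean on these libraries where they do the work, as an engineer would, in place of code of your own. Each camera call takes 0.05 s, during which the arm holds its last target. There are 200 camera calls.

## Working session

There is one attempt and no reset: what is moved stays moved. The work goes in short steps, Python scripts to look and compute and a shell command to move; the robot and the scene stay as the last step left them, time stands still between calls to the robot, and variables do not carry over. Pictures are saved under pics/ and viewed, at most 10 in all, crops included, and the job is handed in when it is done.

```bash
ls; mkdir -p pics
cat > h.py <<'E'
import numpy as np, cv2
from cell import manip
def cam(n):
    c=manip.read_camera(n); R=cv2.Rodrigues(np.array(c["rvec"],float))[0]
    return c["img"],np.array(c["K"],float),R,np.array(c["tvec"],float).ravel()
def ray(c,u,v):
    _,K,R,t=c; d=R.T@np.linalg.solve(K,[u,v,1.]); return -R.T@t,d
def onz(c,u,v,z):
    o,d=ray(c,u,v); return o+d*(z-o[2])/d[2]
def proj(c,p):
    _,K,R,t=c; q=K@(R@np.asarray(p,float)+t); return q[:2]/q[2]
def save(n,img): cv2.imwrite("pics/"+n,img[...,::-1])
E
python3 - <<'E'
from h import *
for n in("top","scene"):
    c=cam(n); np.savez(n+"0.npz",i=c[0],K=c[1],R=c[2],t=c[3]); save(n+"0.png",c[0]); print(n,-c[2].T@c[3],c[1][0,0])
s=manip.get_state();print(s)
E
```

```text
pics
top [ 0.44026576 -0.06414788  1.32232857] 363.5856660981213
scene [ 1.42007811 -0.36218186  0.89228055] 439.4700943688221
{'t': 0.1, 'qpos': array([ 1.02469072e+00,  1.81436637e-01,  1.60787316e+00,  3.63711229e-06,
        1.35384660e+00, -2.06278871e-01]), 'joint_velocities': array([ 0.0015551 ,  0.00117689, -0.00360035,  0.00012416, -0.00012983,
        0.00158717]), 'joint_torque': array([ 5.07322820e-04, -4.34829104e+01, -3.42692363e+01,  7.04707182e-02,
        3.41030862e-02, -5.50899870e-05]), 'tcp_pos': array([0.19138681, 0.54172368, 0.24893401]), 'ee_rot': array([-5.31137162e-01, -3.09578140e+00,  2.28207699e-03]), 'force': array([-0.2990917 , -0.27850536,  0.02822301]), 'torque': array([-0.02043411, -0.02027122,  0.02515073]), 'finger_force': 0.0, 'gripper_width': 0.08837255774405249}
```

View pics/top0.png

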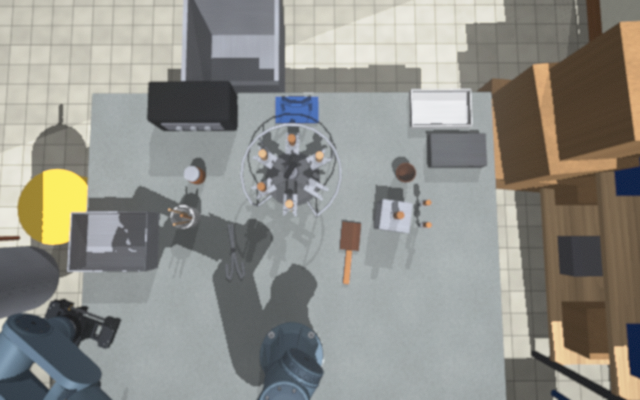

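View pics/scene0.png

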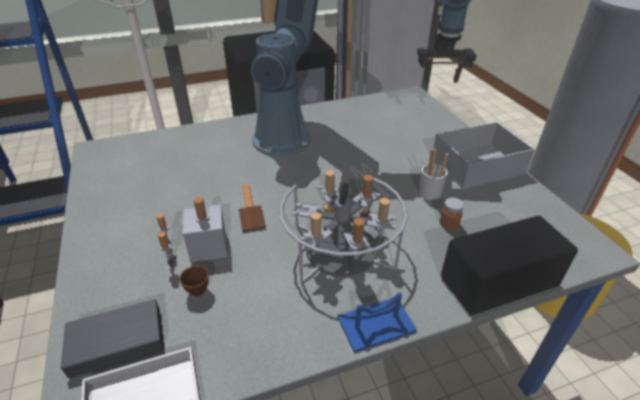

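The top view shows the carousel with its knob near (291,172) and tool handles at (263,155), (292,139), (319,156), (262,187) and (289,204). The empty hook is towards (318,187), and the rail gap is at the bottom. Reamer candidates are (399,215) in the square stand plate, and (427,203) and (427,224) on the small side rack. The one in the stand fits. I'll confirm it in an enlarged crop.

Run:
```python
from h import *
a=np.load("top0.npz")['i']; s=np.load("scene0.npz")['i']
f=lambda x,k:cv2.resize(x,None,fx=k,fy=k,interpolation=cv2.INTER_CUBIC)
A=f(a[112:222,236:346],4); B=f(a[180:235,365:440],4); S=f(s[180:290,140:230],3)
o=np.zeros((600,800,3),np.uint8); o[:440,:440]=A; o[:220,450:750]=B; o[230:560,450:720]=S
save("crop.png",o)
c=[np.load("top0.npz")[k] for k in "iKRt"]
# orange handles blobs
h=cv2.cvtColor(a,cv2.COLOR_RGB2HSV); m=cv2.inRange(h,(5,90,110),(20,255,255)); 
n,l,st,ce=cv2.connectedComponentsWithStats(m)
for i in range(1,n):
    if st[i,4]>12 and 230<ce[i,0]<445: print(ce[i].round(1),st[i,4],onz(c,*ce[i],.19).round(3))
```

```text
[291.5 138.5] 50 [ 0.723 -0.009  0.19 ]
[261.  186.3] 46 [0.571 0.086 0.19 ]
[427.5 202.4] 21 [ 0.519 -0.434  0.19 ]
[399.2 214.7] 39 [ 0.481 -0.345  0.19 ]
[349.  245.3] 602 [ 0.387 -0.188  0.19 ]
[427.7 224.5] 22 [ 0.45  -0.433  0.19 ]
```

View pics/crop.png

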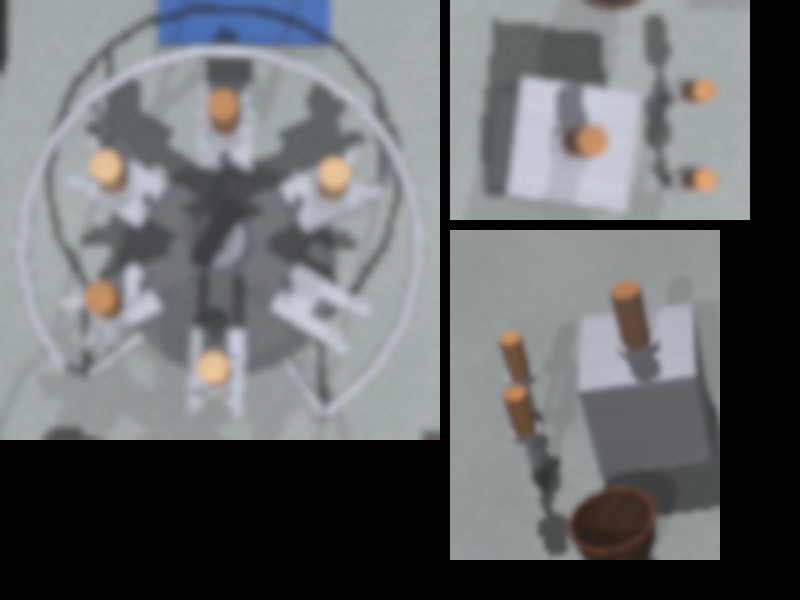

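The crop confirms it: the tool in the square stand is clearly the thickest, and the two on the side rack are slimmer. The empty fork is at crop (325,305), and the rail ends are at crop (75,372) and (325,412).

Run:
```python
from h import *
from scipy.optimize import least_squares
c=[np.load("top0.npz")[k] for k in "iKRt"]
px=lambda x,y:(235.6+x/4,111.6+y/4)
P=lambda x,y,z:onz(c,*px(x,y),z)[:2]
H=np.array([P(x,y,.196) for x,y in[(223,102),(106,165),(334,173),(98,297),(211,366)]])
ang=np.deg2rad([180,240,120,300,0]) # relative to front-ish, ccw-index
def f(p):
    return np.concatenate([H[i]-p[:2]-.105*np.array([np.cos(p[2]+k),np.sin(p[2]+k)]) for i,k in enumerate(ks)])
# ccw from above: world x up, y left; handle 0 top, 1 is left(+60), 3 (+120), 4 (+180), 2 (-60)
ks=np.deg2rad([0,60,-60,120,180])
r=least_squares(f,[.62,0,0]); print(r.x,f(r.x).round(4))
C=r.x[:2]; e=np.rad2deg(r.x[2])-120; print("empty hook world angle deg",e)
q=P(325,305,.13)-C; print("direct",np.rad2deg(np.arctan2(q[1],q[0])),np.hypot(*q))
for x,y in[(75,372),(325,412)]:
    q=P(x,y,.15)-C; print("rail end",np.rad2deg(np.arctan2(q[1],q[0])),np.hypot(*q))
h=[P(x,y,.15) for x,y in[(20,245),(420,245),(220,50)]];print("rail pts",h)
for x,y in[(198,262),(238,203)]:print("knob",P(x,y,.217)-C)
# top-of-handle reamer & stand plate
for x,y in[(593,139)]:
    u=(365-.4+(x-450)/4,180-.4+y/4); print("reamer",onz(c,*u,.172))
K=[onz(c,365-.4+(x-450)/4,180-.4+y/4,.106) for x,y in[(522,76),(640,93),(625,211),(508,195)]]; print("plate",np.mean(K,0),[np.linalg.norm(K[i]-K[i-1]) for i in range(4)])
d=[np.load("scene0.npz")[k] for k in "iKRt"]
print(proj(d,[C[0],C[1],.217]))
i=d[0];u,v=proj(d,[C[0],C[1],.2]).astype(int)
a=c[0];u2,v2=proj(c,[C[0],C[1],.217]).astype(int)
o=np.zeros((400,800,3),np.uint8);o[:,:400]=cv2.resize(i[v-40:v+40,u-40:u+40],(400,400),interpolation=2);o[:,400:]=cv2.resize(a[v2-20:v2+20,u2-20:u2+20],(400,400),interpolation=2)
save("knob.png",np.clip(o.astype(float)*1.6,0,255).astype(np.uint8));print(u,v,u2,v2)
```

```text
[ 0.62097653 -0.00494744 -0.04014972] [ 0.0004 -0.0002 -0.001  -0.0013 -0.0006  0.0013 -0.0004 -0.0002  0.0016
  0.0004]
empty hook world angle deg -122.30040951931996
direct -119.64331003401975 0.0984388247012159
rail end 131.82574360160652 0.15705764585400336
rail end -148.3874678948071 0.16158106706394987
rail pts [array([0.61991141, 0.15790987]), array([ 0.61896023, -0.16760338]), array([ 0.78155985, -0.00460455])]
knob [-0.02488573  0.01355057]
knob [ 0.02079514 -0.01708889]
reamer [ 0.48258693 -0.35318897  0.172     ]
plate [ 0.48127503 -0.35359035  0.106     ] [np.float64(0.10035571731953645), np.float64(0.09967566327596045), np.float64(0.09954644551192436), np.float64(0.09804436370600121)]
[343.5077695  188.24512814]
343 193 289 169
```

View pics/knob.png

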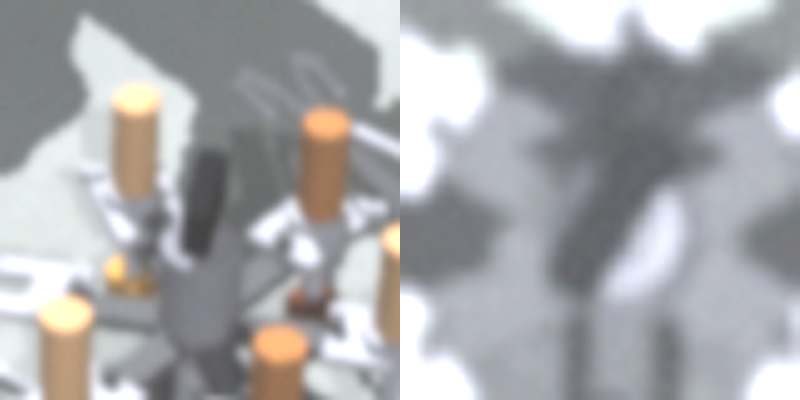

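The picture shows the bar knob dark at crop (605,215) and (205,200), lying about -33° in the world frame. That is square to the empty hook at -122°, which matches the description. The hook needs to turn about -66° to reach the front, near 172°. I'll move over the knob first.

```bash
cat >> h.py <<'E'
from scipy.spatial.transform import Rotation as Ro
def delta(p,yaw):
    """cm and rad in tool axes to TCP p, tool down, tool y at yaw deg"""
    s=manip.get_state(); R=Ro.from_rotvec(s["ee_rot"]); y=np.deg2rad(yaw)
    Y=np.array([np.cos(y),np.sin(y),0]);Z=np.array([0,0,-1.]);T=Ro.from_matrix(np.c_[np.cross(Y,Z),Y,Z])
    print("shift",(R.inv().apply(np.array(p)-s["tcp_pos"])*100).round(2),"turn",(R.inv()*T).as_rotvec().round(3),"at",s["tcp_pos"].round(4),"F",s["force"].round(2),"w",round(s["gripper_width"],4),"t",s["t"])
E
python3 -c "
from h import *
delta([.621,-.005,.27],57.7)"
python3 -m handwheel '[[8.8,-58.6,-37.2,-2,0,0,0.22],[8.8,-58.6,-37.2,-2,0,0,0.22],[8.8,-58.6,-37.2,-2,0,0,0.22],[8.8,-58.6,-37.2,-2,0,0,0.22],[8.8,-58.6,-37.2,-2,0,0,0.22],[8.8,-58.6,-37.2,-2,0,0,0.22],[8.8,-58.6,-37.2,-2,0,0,0.22],[8.8,-58.6,-37.2,-2,0,0,0.22],[8.8,-58.6,-37.2,-2,0,0,0.22],[8.8,-58.6,-37.2,-2,0,0,0.22],[8.8,-58.6,-37.2,-2,0,0,0.22],[8.8,-58.6,-37.2,-2,0,0,0.22]]'
python3 -c "
from h import *
delta([.621,-.005,.199],57.7)"
```

```text
shift [-58.73 -37.23  -2.07] turn [-0.002 -0.     0.224] at [0.1914 0.5417 0.2489] F [-0.3  -0.28  0.03] w 0.0884 t 0.1
t: 1.6
tcp_pos: [0.6215, -0.0076, 0.2687]
ee_rot: [-0.874, -3.017, 0.001]
force: [0.2, 0.5, -0.2]
gripper_width: 0.0879
finger_force: 0.0
shift [0.18 0.2  6.97] turn [-0.001 -0.    -0.001] at [ 0.6215 -0.0076  0.2687] F [ 0.24  0.46 -0.17] w 0.0879 t 1.6
```

```bash
python3 -m handwheel '[[8.8,0,0,3,0,0,0],[8.8,0,0,5,0,0,0],[8.8,0,0,6.9,0,0,0],[8.8,0,0,6.9,0,0,0],[0.8,0,0,6.9,0,0,0],[0.8,0,0,6.9,0,0,0],[0.8,0,0,6.9,0,0,0],[0.8,0,0,6.9,0,0,0],[0.8,0,0,6.9,0,0,0],[0.8,0,0,6.9,0,0,0]]'
```

```text
t: 2.85
tcp_pos: [0.6202, -0.0039, 0.2007]
ee_rot: [0.868, 3.019, -0.0]
force: [0.7, -0.3, -1.3]
gripper_width: 0.0301
finger_force: 0.0
```

```bash
python3 -m handwheel '[[0.8,0,0,0,0,0,0],[0.8,0,0,0,0,0,0],[0.8,0,0,0,0,0,0]]'
python3 -m handwheel '[[0.8,0,0,0,0,0,0.08],[0.8,0,0,0,0,0,0.2],[0.8,0,0,0,0,0,0.32],[0.8,0,0,0,0,0,0.44],[0.8,0,0,0,0,0,0.56],[0.8,0,0,0,0,0,0.68],[0.8,0,0,0,0,0,0.8],[0.8,0,0,0,0,0,0.92],[0.8,0,0,0,0,0,1.04],[0.8,0,0,0,0,0,1.12],[0.8,0,0,0,0,0,1.152],[0.8,0,0,0,0,0,1.152]]'
```

```text
t: 3.22
tcp_pos: [0.62, -0.0042, 0.2009]
ee_rot: [-0.868, -3.019, 0.001]
force: [-3.6, -2.6, 2.4]
gripper_width: 0.0158
finger_force: 42.4
t: 4.72
tcp_pos: [0.6219, -0.0034, 0.2009]
ee_rot: [2.371, 2.058, 0.006]
force: [7.9, 0.5, -3.0]
gripper_width: 0.0155
finger_force: 42.2
```

Run:
```python
from h import *
c=cam("top");d=cam("scene")
np.savez("top1.npz",i=c[0],K=c[1],R=c[2],t=c[3])
delta([.621,-.005,.27],-8.3)
o=np.zeros((480,800,3),np.uint8);o[:,:440]=cv2.resize(c[0][112:232,236:346],(440,480),interpolation=2)
o[:360,440:]=cv2.resize(d[0][140:260,280:400],(360,360),interpolation=2);save("turn.png",o)
```

```text
shift [-0.16 -0.04 -6.9 ] turn [ 0.004 -0.001  0.004] at [ 0.6219 -0.0034  0.201 ] F [ 7.71  2.85 -2.01] w 0.0158 t 4.825
```

View pics/turn.png

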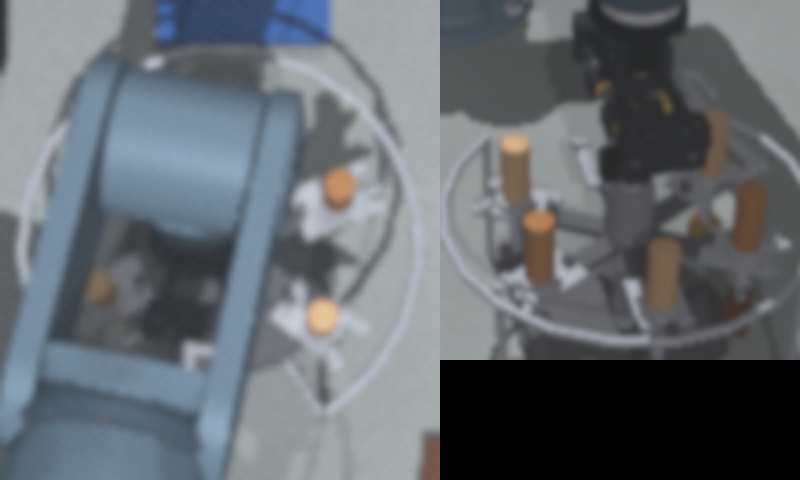

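The gripper holds the knob and the carousel has turned. Its handles now sit at crop (340,187) and (323,317). I'll release, rise and go over to the stand.

```bash
python3 -m handwheel '[[5,0,0,0,0,0,0],[5,0,0,0,0,0,0],[5,0,0,0,0,0,0],[5,0,0,0,0,0,0],[5,0,0,-3,0,0,0],[8.8,0,0,-7,0,0,0],[8.8,0,0,-7,0,0,0]]'
python3 -c "
from h import *
delta([.482,-.3535,.27],-8.3)"
```

```text
t: 5.7
tcp_pos: [0.6221, -0.0043, 0.2749]
ee_rot: [2.368, 2.056, 0.007]
force: [-0.2, 0.5, 0.6]
gripper_width: 0.0679
finger_force: 0.0
shift [-36.55  -8.96   0.44] turn [0.007 0.    0.004] at [ 0.6221 -0.0043  0.2749] F [-0.17  0.46  0.56] w 0.0679 t 5.7
```

```bash
python3 -m handwheel '[[8.8,-36.5,-9,0.4,0,0,0],[8.8,-36.5,-9,0.4,0,0,0],[8.8,-36.5,-9,0.4,0,0,0],[8.8,-36.5,-9,0.4,0,0,0],[8.8,-36.5,-9,0.4,0,0,0],[8.8,-36.5,-9,0.4,0,0,0],[8.8,-36.5,-9,0.4,0,0,0],[8.8,-36.5,-9,0.4,0,0,0]]'
python3 - <<'E'
from h import *
c=cam("top");np.savez("top2.npz",i=c[0],K=c[1],R=c[2],t=c[3])
delta([.482,-.3535,.15],-8.3)
save("hook.png",cv2.resize(c[0][125:225,236:346],(660,600),interpolation=2))
E
```

```text
t: 6.7
tcp_pos: [0.4794, -0.3521, 0.2656]
ee_rot: [-2.372, -2.057, -0.001]
force: [0.1, 0.2, -0.1]
gripper_width: 0.0876
finger_force: 0.0
shift [-0.19  0.25 11.59] turn [-0.001 -0.001  0.004] at [ 0.4799 -0.3514  0.2659] F [ 0.42  0.22 -0.66] w 0.0877 t 6.75
```

View pics/hook.png

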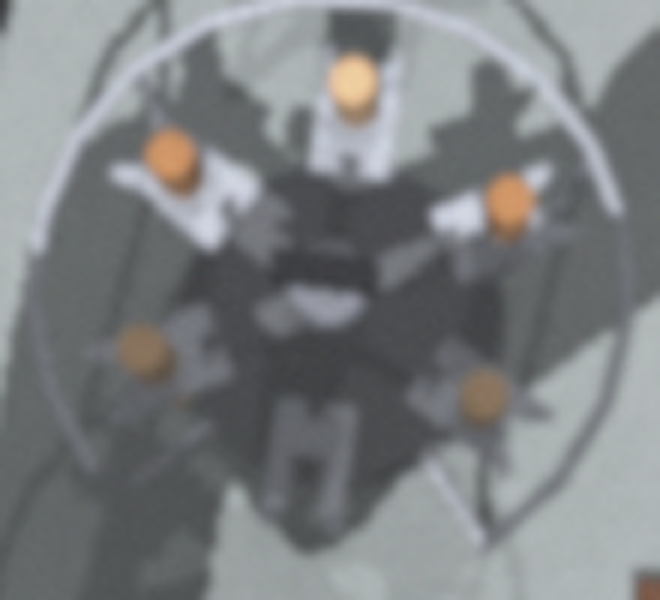

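The view shows the empty fork at the front, with prong tips near crop (272,512) and (335,530). The handles are at (353,80), (171,153), (510,200), (144,348) and (484,394), and the rail ends at (90,465) and (483,543).

Run:
```python
from h import *
from scipy.optimize import least_squares
c=[np.load("top2.npz")[k] for k in "iKRt"]
P=lambda x,y,z:onz(c,235.6+x/6,124.6+y/6,z)[:2]
H=np.array([P(x,y,.196) for x,y in[(353,80),(171,153),(510,200),(144,348),(484,394)]])
ks=np.deg2rad([180,240,120,300,60])
f=lambda p:np.concatenate([H[i]-p[:2]-.105*np.array([np.cos(p[2]+k),np.sin(p[2]+k)]) for i,k in enumerate(ks)])
r=least_squares(f,[.62,0,3]);C=r.x[:2];print(C,np.rad2deg(r.x[2]),f(r.x).round(4))
w=r.x[2];u=np.array([np.cos(w),np.sin(w)])
for n,x,y,z in[("tipL",272,512,.13),("tipR",335,530,.13),("endL",90,465,.15),("endR",483,543,.15)]:
    q=P(x,y,z)-C;print(n,"radial",q@u,"side",np.cross(u,q),np.rad2deg(np.arctan2(q[1],q[0]))%360,np.hypot(*q))
M=C+.105*u;print("mark",M,"outside",C+.18*u)
```

```text
[ 0.62064107 -0.00549022] 172.15097017219864 [-0.0011  0.0007 -0.0002 -0.0012 -0.0008  0.0015  0.0009 -0.0023  0.0012
  0.0012]
tipL radial 0.12428841180016403 side -0.01636186123097028 164.65143173928553 0.12536075865576388
tipR radial 0.12942985662055378 side 0.019137102984950433 180.56161203331413 0.13083698443281894
endL radial 0.11309229225770441 side -0.11541943913791157 126.56749428457219 0.16159057367003837
endR radial 0.12640964142286631 side 0.09992845015124263 210.47779497870326 0.16113687533983964
mark [0.51662478 0.00884893] outside [0.44232743 0.01909118]<stdin>:11: DeprecationWarning: Arrays of 2-dimensional vectors are deprecated. Use arrays of 3-dimensional vectors instead. (deprecated in NumPy 2.0)
```

```bash
python3 -m handwheel '[[8.8,-0.2,0.2,4,0,0,0],[8.8,-0.2,0.2,8,0,0,0],[8.8,-0.2,0.2,11.5,0,0,0],[8.8,-0.2,0.2,11.5,0,0,0],[2,-0.2,0.2,11.5,0,0,0],[2,-0.2,0.2,11.5,0,0,0],[2,-0.2,0.2,11.5,0,0,0],[2,-0.2,0.2,11.5,0,0,0],[2,-0.2,0.2,11.5,0,0,0],[2,-0.2,0.2,11.5,0,0,0],[2,-0.2,0.2,11.5,0,0,0],[2,-0.2,0.2,11.5,0,0,0]]'
python3 -c "
from h import *
print(manip.get_state())"
```

```text
t: 8.25
tcp_pos: [0.4815, -0.355, 0.1517]
ee_rot: [2.372, 2.059, 0.0]
force: [1.2, 1.3, -0.6]
gripper_width: 0.0248
finger_force: 30.0
{'t': 8.25, 'qpos': array([-8.33466066e-01,  3.33501014e-01,  1.62860002e+00,  7.99625536e-05,
        1.17926993e+00, -6.92448902e-01]), 'joint_velocities': array([-0.0007258 , -0.00185528, -0.00015421, -0.00131079, -0.00109248,
       -0.00039394]), 'joint_torque': array([-1.93403363e-01, -4.79435563e+01, -3.09598303e+01, -7.62803690e-02,
        2.61153532e-01, -4.10301527e-04]), 'tcp_pos': array([ 0.48154108, -0.35496261,  0.15171721]), 'ee_rot': array([2.37228808e+00, 2.05924053e+00, 1.23881254e-04]), 'force': array([ 1.20027011,  1.3351529 , -0.60573184]), 'torque': array([-0.1016791 , -0.09487533, -0.0076301 ]), 'finger_force': 29.98613465577364, 'gripper_width': 0.024810906933825996}
```

```bash
python3 -m handwheel '[[2,0,0,-2,0,0,0],[2,0,0,-4.5,0,0,0],[2,0,0,-7,0,0,0],[2,0,0,-9.5,0,0,0],[2,0,0,-12,0,0,0],[2,0,0,-12.5,0,0,0],[2,0,0,-12.5,0,0,0]]'
python3 -c "
from h import *
u=np.array([np.cos(np.deg2rad(172.15)),np.sin(np.deg2rad(172.15))]);p=np.array([.6206,-.0055])+.195*u
delta([*p,.276],-7.85)"
```

```text
t: 9.12
tcp_pos: [0.4813, -0.3548, 0.2768]
ee_rot: [2.372, 2.059, -0.0]
force: [0.8, 0.2, -2.5]
gripper_width: 0.0253
finger_force: 30.0
shift [ 36.46 -10.62   0.08] turn [ 0.     0.    -0.004] at [ 0.4813 -0.3548  0.2768] F [ 0.83  0.22 -2.49] w 0.0253 t 9.125
```

```bash
python3 -m handwheel '[[2,3,-2,0,0,0,0],[2,7,-4,0,0,0,0],[2,11,-6,0,0,0,0],[2,15,-8,0,0,0,0],[2,19,-10,0,0,0,0],[2,23,-10.6,0,0,0,0],[2,27,-10.6,0,0,0,0],[2,31,-10.6,0,0,0,0],[2,34.5,-10.6,0,0,0,0],[2,36.4,-10.6,0,0,0,0],[2,36.4,-10.6,0,0,0,0],[2,36.4,-10.6,0,0,0,0]]'
python3 - <<'E'
from h import *
c=cam("top");d=cam("scene")
for n,k in(("top3",c),("scene3",d)): np.savez(n+".npz",i=k[0],K=k[1],R=k[2],t=k[3])
s=manip.get_state();p=s["tcp_pos"];print(p,s["ee_rot"],s["force"])
pc=p-[0,0,.0457]; 
U=proj(d,pc).astype(int);print("collar px scene",U,"top",proj(c,pc))
x,y=U-[55,40]
o=np.zeros((480,800,3),np.uint8);o[:,:]=0
o[:480,:]=cv2.resize(d[0][y-20:y+76,x-30:x+130],(800,480),interpolation=2);save("near.png",o);print(x-30,y-20)
E
```

```text
t: 10.62
tcp_pos: [0.4272, 0.02, 0.276]
ee_rot: [-2.372, -2.059, 0.002]
force: [0.1, -0.5, -2.1]
gripper_width: 0.0252
finger_force: 30.0
[0.42743255 0.01965202 0.27636041] [-2.37324586e+00 -2.05781290e+00  9.85765669e-04] [ 1.06501502  0.2577242  -1.74131689]
collar px scene [325 143] top [280.94245109 232.44516009]
240 83
```

View pics/near.png

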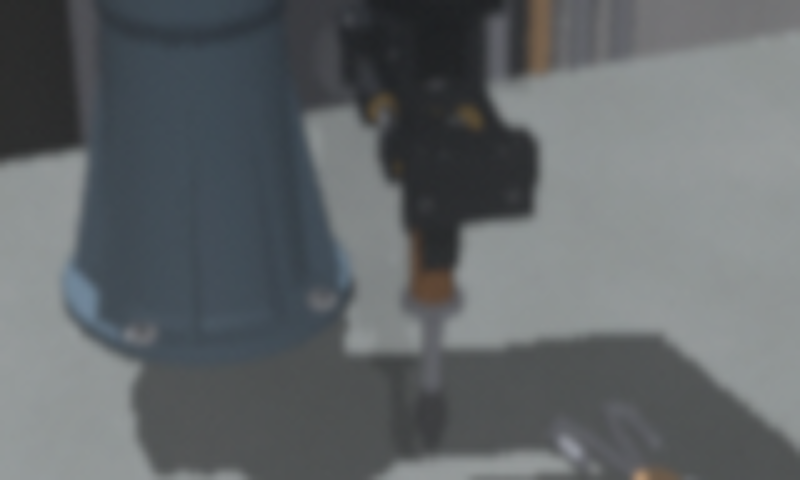

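Run:
```python
from h import *
d=[np.load("scene3.npz")[k] for k in "iKRt"]
p=np.array([.4274,.0197,.2763]);u=np.array([np.cos(np.deg2rad(172.15)),np.sin(np.deg2rad(172.15))]);C=np.array([.6206,-.0055])
n=np.array([-u[1],u[0]])
px=lambda x,y:(239.6+x/5,82.6+y/5)
lat=lambda q:(round(float((q[:2]-C)@u),4),round(float((q[:2]-C)@n),4))
print("tcp",lat(p))
for x,y in((432,300),(433,304)): print("collar",lat(onz(d,*px(x,y),p[2]-.0457+.003)))
print("shank mid y=350", [lat(onz(d,*px(431,y),z)) for y,z in((340,.21),(365,.195))])
for r,s in((.105,0),(.127,.018),(.127,-.018),(.127,0)):
    q=[*(C+r*u+s*n),.13];print(r,s,proj(d,q))
i=d[0];o=cv2.resize(i[150:210,320:400],(800,600),interpolation=2);save("fork.png",np.clip(o*1.3,0,255).astype(np.uint8))
```

```text
tcp (0.1948, 0.0014)
collar (0.1931, 0.0006)
collar (0.1888, 0.001)
shank mid y=350 [(0.1885, 0.0019), (0.1855, 0.0024)]
0.105 0 [332.73271916 190.33217898]
0.127 0.018 [324.78108908 186.49257895]
0.127 -0.018 [337.04895472 184.89655018]
0.127 0 [330.92977256 185.69264553]
```

View pics/fork.png

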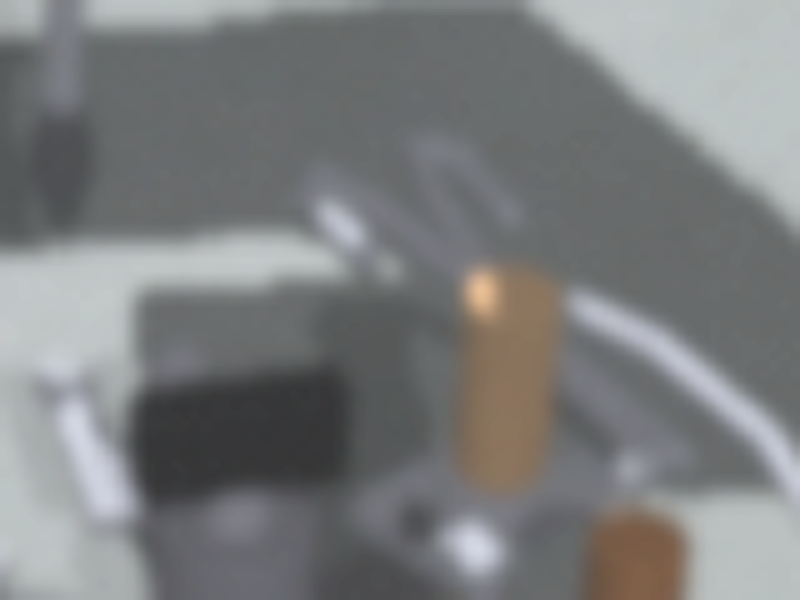

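The fork crop shows the empty fork's left prong from (55,368) to (115,510), and the right prong faint near (180,360). That puts it centred on the predicted line to within about 2 mm. I'll lower outside the mouth to just above lip height, then approach.

```bash
python3 -m handwheel '[[2,0.1,0,2,0,0,0],[2,0.1,0,4,0,0,0],[2,0.1,0,6,0,0,0],[2,0.1,0,8,0,0,0],[2,0.1,0,9.1,0,0,0],[2,0.1,0,9.1,0,0,0],[2,0.1,0,9.1,0,0,0]]'
python3 -m handwheel '[[2,0,0.5,0,0,0,0],[2,0,1,0,0,0,0],[2,0,1.5,0,0,0,0],[2,0,2,0,0,0,0],[2,0,2.5,0,0,0,0],[2,0,3,0,0,0,0],[2,0,3.5,0,0,0,0],[2,0,4,0,0,0,0],[2,0,4,0,0,0,0]]'
python3 - <<'E'
from h import *
c=cam("top");d=cam("scene")
for n,k in(("top4",c),("scene4",d)): np.savez(n+".npz",i=k[0],K=k[1],R=k[2],t=k[3])
o=np.zeros((500,800,3),np.uint8);o[:,:400]=cv2.resize(d[0][140:210,300:356],(400,500),interpolation=2)
o[:,400:]=cv2.resize(c[0][165:235,260:316],(400,500),interpolation=2);save("n4.png",np.clip(o*1.3,0,255).astype(np.uint8));s=manip.get_state();print(s["tcp_pos"],s["force"],s["torque"])
E
```

```text
t: 11.6
tcp_pos: [0.4283, 0.0211, 0.1865]
ee_rot: [2.372, 2.058, 0.001]
force: [-0.6, -0.1, -1.7]
gripper_width: 0.0251
finger_force: 30.0
t: 12.72
tcp_pos: [0.4677, 0.0157, 0.1857]
ee_rot: [2.372, 2.059, 0.0]
force: [0.2, 0.0, -2.3]
gripper_width: 0.0249
finger_force: 30.0
[0.46729098 0.01581401 0.18562678] [ 0.39615317 -0.13419514 -2.47001881] [-0.06773071  0.05254401  0.00227037]
```

View pics/n4.png

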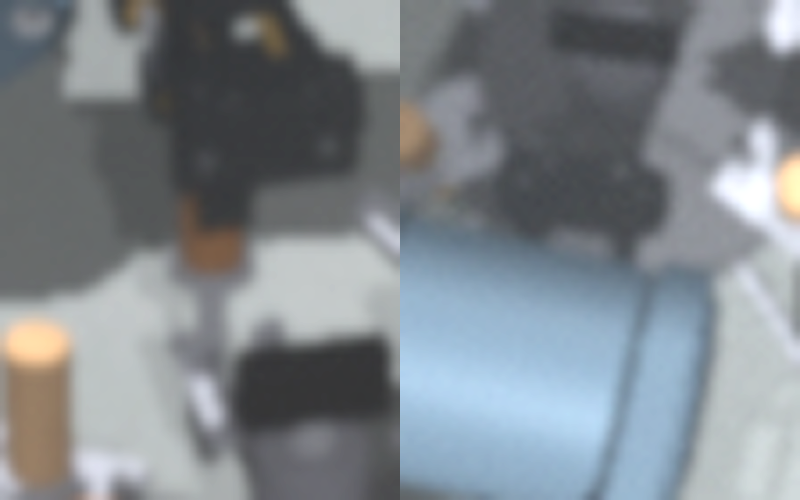

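The shank at crop (212,340) is in line with the fork's mouth, allowing for the view shift of inward travel. I'll advance gently.

```bash
python3 -m handwheel '[[2,0,0.2,0,0,0,0],[2,0,0.4,0,0,0,0],[2,0,0.6,0,0,0,0],[2,0,0.8,0,0,0,0],[2,0,1,0,0,0,0],[2,0,1.2,0,0,0,0],[2,0,1.4,0,0,0,0],[2,0,1.5,0,0,0,0]]'
python3 -m handwheel '[[2,0,0.15,0,0,0,0],[2,0,0.3,0,0,0,0],[2,0,0.45,0,0,0,0],[2,0,0.6,0,0,0,0],[2,0,0.75,0,0,0,0],[2,0,0.9,0,0,0,0],[2,0,1.0,0,0,0,0]]'
```

```text
t: 13.82
tcp_pos: [0.4824, 0.0136, 0.1857]
ee_rot: [2.372, 2.059, -0.0]
force: [0.4, 0.4, -2.8]
gripper_width: 0.025
finger_force: 30.0
t: 14.7
tcp_pos: [0.4923, 0.0122, 0.1857]
ee_rot: [2.372, 2.059, 0.0]
force: [0.1, 0.7, -3.1]
gripper_width: 0.0251
finger_force: 30.0
```

```bash
cat > chk.py <<'E'
from h import *
import sys
s=manip.get_state();f=s["force"];p=s["tcp_pos"];u=np.array([-.9906,.1365])
r=(p[:2]-[.6206,-.0055])@u;print("r %.4f z %.4f out %.2f side %.2f fz %.2f t %.2f"%(r,p[2],f[:2]@u,f[:2]@[-.1365,-.9906],f[2],s["t"]))
sys.exit(int(np.hypot(*f[:2])>2.2))
E
W='python3 -m handwheel'; 
a(){ python3 chk.py; }
$W '[[2,0,0.1,0,0,0,0],[2,0,0.2,0,0,0,0]]'>/dev/null; a &&
$W '[[2,0,0.1,0,0,0,0],[2,0,0.2,0,0,0,0]]'>/dev/null; a &&
$W '[[2,0,0.1,0,0,0,0],[2,0,0.2,0,0,0,0]]'>/dev/null && a &&
$W '[[2,0,0.1,0,0,0,0],[2,0,0.2,0,0,0,0]]'>/dev/null && a &&
$W '[[2,0,0.1,0,0,0,0],[2,0,0.2,0,0,0,0]]'>/dev/null && a &&
$W '[[2,0,0.1,0,0,0,0],[2,0,0.2,0,0,0,0]]'>/dev/null && a &&
$W '[[2,0,0.1,0,0,0,0],[2,0,0.2,0,0,0,0]]'>/dev/null && a &&
$W '[[2,0,0.1,0,0,0,0],[2,0,0.2,0,0,0,0]]'>/dev/null && a &&
$W '[[2,0,0.1,0,0,0,0],[2,0,0.2,0,0,0,0]]'>/dev/null && a &&
$W '[[2,0,0.1,0,0,0,0],[2,0,0.2,0,0,0,0]]'>/dev/null && a
```

```text
r 0.1276 z 0.1857 out -0.17 side -0.32 fz -2.65 t 14.95
r 0.1256 z 0.1857 out 0.11 side 0.29 fz -2.32 t 15.20
r 0.1236 z 0.1857 out 0.15 side -0.75 fz -2.45 t 15.45
r 0.1216 z 0.1857 out 0.09 side 0.42 fz -2.62 t 15.70
r 0.1196 z 0.1857 out -0.27 side 0.94 fz -2.19 t 15.95
r 0.1176 z 0.1857 out -0.63 side -0.24 fz -2.63 t 16.20
r 0.1156 z 0.1857 out 0.02 side -0.29 fz -2.21 t 16.45
r 0.1136 z 0.1857 out -0.18 side 0.11 fz -1.57 t 16.70
r 0.1116 z 0.1858 out 1.03 side 0.54 fz -2.30 t 16.95
r 0.1096 z 0.1857 out -0.06 side 0.07 fz -3.32 t 17.20
```

Free so far. I'll go on in 1 mm checked steps.

```bash
W='python3 -m handwheel'; a(){ python3 chk.py; }
$W '[[2,0,0.1,0,0,0,0],[2,0,0.2,0,0,0,0]]'>/dev/null && a &&
$W '[[2,0,0.1,0,0,0,0],[2,0,0.2,0,0,0,0]]'>/dev/null && a &&
$W '[[2,0,0.1,0,0,0,0],[2,0,0.2,0,0,0,0]]'>/dev/null && a &&
$W '[[2,0,0.05,0,0,0,0],[2,0,0.1,0,0,0,0]]'>/dev/null && a &&
$W '[[2,0,0.05,0,0,0,0],[2,0,0.1,0,0,0,0]]'>/dev/null && a &&
$W '[[2,0,0.05,0,0,0,0],[2,0,0.1,0,0,0,0]]'>/dev/null && a &&
$W '[[2,0,0.05,0,0,0,0],[2,0,0.1,0,0,0,0]]'>/dev/null && a &&
$W '[[2,0,0.05,0,0,0,0],[2,0,0.1,0,0,0,0]]'>/dev/null && a &&
$W '[[2,0,0.05,0,0,0,0],[2,0,0.1,0,0,0,0]]'>/dev/null && a &&
$W '[[2,0,0.05,0,0,0,0],[2,0,0.1,0,0,0,0]]'>/dev/null && a &&
$W '[[2,0,0.05,0,0,0,0],[2,0,0.1,0,0,0,0]]'>/dev/null && a &&
$W '[[2,0,0.05,0,0,0,0],[2,0,0.1,0,0,0,0]]'>/dev/null && a &&
$W '[[2,0,0.05,0,0,0,0],[2,0,0.1,0,0,0,0]]'>/dev/null && a
```

```text
r 0.1076 z 0.1857 out 0.22 side 0.95 fz -3.07 t 17.45
r 0.1056 z 0.1857 out -0.38 side 0.24 fz -2.33 t 17.70
r 0.1036 z 0.1857 out 0.14 side 0.13 fz -1.75 t 17.95
r 0.1027 z 0.1857 out 0.55 side 0.54 fz -3.31 t 18.20
r 0.1016 z 0.1857 out 0.02 side -0.30 fz -2.08 t 18.45
r 0.1006 z 0.1857 out 0.56 side 0.94 fz -2.15 t 18.70
r 0.0996 z 0.1857 out 0.32 side 0.28 fz -1.46 t 18.95
r 0.0986 z 0.1857 out 0.14 side 0.10 fz -1.64 t 19.20
r 0.0977 z 0.1857 out -0.37 side -0.75 fz -2.38 t 19.45
r 0.0966 z 0.1857 out -0.02 side 0.46 fz -2.41 t 19.70
r 0.0960 z 0.1856 out 2.50 side 0.86 fz -0.64 t 19.95
```

```bash
python3 -m handwheel '[[2,0,0.03,0,0,0,0],[2,0,0.03,0,0,0,0]]'>/dev/null; python3 chk.py
python3 -m handwheel '[[2,0,0.02,0,0,0,0],[2,0,0.02,0,0,0,0]]'>/dev/null; python3 chk.py
```

```text
r 0.0958 z 0.1856 out 4.20 side -0.08 fz 0.23 t 20.20
r 0.0956 z 0.1856 out 5.13 side 0.83 fz 1.04 t 20.45
```

A firm stop at r ≈ 96 mm, which puts the seat at about 97.5 mm. I'll back off about 0.8 mm and lower with checks.

```bash
W='python3 -m handwheel'; a(){ python3 chk.py; }
$W '[[2,0,-0.1,0,0,0,0],[2,0,-0.2,0,0,0,0],[2,0,-0.2,0,0,0,0]]'>/dev/null && a &&
$W '[[2,0,0,0.1,0,0,0],[2,0,0,0.2,0,0,0]]'>/dev/null && a &&
$W '[[2,0,0,0.1,0,0,0],[2,0,0,0.2,0,0,0]]'>/dev/null && a &&
$W '[[2,0,0,0.1,0,0,0],[2,0,0,0.15,0,0,0]]'>/dev/null && a &&
$W '[[2,0,0,0.05,0,0,0],[2,0,0,0.1,0,0,0]]'>/dev/null && a &&
$W '[[2,0,0,0.05,0,0,0],[2,0,0,0.1,0,0,0]]'>/dev/null && a
```

```text
r 0.0966 z 0.1859 out -0.17 side -0.01 fz -2.16 t 20.82
r 0.0970 z 0.1837 out -0.98 side 0.04 fz -2.93 t 21.07
r 0.0972 z 0.1816 out 0.11 side -0.75 fz -2.61 t 21.32
r 0.0972 z 0.1801 out -1.20 side 0.57 fz -2.74 t 21.57
r 0.0972 z 0.1792 out 0.37 side -0.27 fz -2.79 t 21.82
r 0.0972 z 0.1782 out -0.03 side -0.35 fz -2.59 t 22.07
```

The collar is already below lip height. I'll go down to contact.

```bash
W='python3 -m handwheel'; a(){ python3 chk.py; }
b(){ python3 -c "
from h import *
import sys
sys.exit(int(manip.get_state()['force'][2]>0))"; }
$W '[[2,0,0,0.05,0,0,0],[2,0,0,0.1,0,0,0]]'>/dev/null && a && b &&
$W '[[2,0,0,0.05,0,0,0],[2,0,0,0.05,0,0,0]]'>/dev/null && a && b &&
$W '[[2,0,0,0.05,0,0,0],[2,0,0,0.05,0,0,0]]'>/dev/null && a && b &&
$W '[[2,0,0,0.05,0,0,0],[2,0,0,0.05,0,0,0]]'>/dev/null && a && b &&
$W '[[2,0,0,0.05,0,0,0],[2,0,0,0.05,0,0,0]]'>/dev/null && a && b &&
$W '[[2,0,0,0.05,0,0,0],[2,0,0,0.05,0,0,0]]'>/dev/null && a && b &&
$W '[[2,0,0,0.05,0,0,0],[2,0,0,0.05,0,0,0]]'>/dev/null && a && b
```

```text
r 0.0972 z 0.1772 out 0.56 side -0.44 fz -2.32 t 22.32
r 0.0972 z 0.1767 out -0.37 side 0.45 fz -2.47 t 22.57
r 0.0972 z 0.1762 out 1.32 side 0.47 fz -2.23 t 22.82
r 0.0972 z 0.1757 out -0.15 side -0.42 fz -2.30 t 23.07
r 0.0971 z 0.1755 out 1.49 side 0.26 fz 1.02 t 23.32
```

It is seated at the predicted height, with the prongs carrying the weight. I'll let go and rise.

```bash
python3 -m handwheel '[[3,0,0,0,0,0,0],[4.5,0,0,0,0,0,0],[5,0,0,0,0,0,0],[5,0,0,0,0,0,0],[5,0,0,-1,0,0,0],[5,0,0,-4,0,0,0],[5,0,0,-8,0,0,0],[5,0,0,-11,0,0,0]]'
python3 -m handwheel '[[5,0,-6,0,0,0,0],[5,0,-12,-4,0,0,0],[5,15,-15,-4,0,0,0],[5,15,-15,-4,0,0,0],[5,15,-15,-4,0,0,0],[5,15,-15,-4,0,0,0],[5,15,-15,-4,0,0,0]]'
python3 - <<'E'
from h import *
c=cam("top");d=cam("scene")
o=np.zeros((600,800,3),np.uint8);o[:,:400]=cv2.resize(d[0][150:240,300:360],(400,600),interpolation=2)
o[:,400:]=cv2.resize(c[0][135:225,260:320],(400,600),interpolation=2);save("end.png",np.clip(o*1.3,0,255).astype(np.uint8));print(manip.get_state()["tcp_pos"])
C=np.array([.6206,-.0055]);u=np.array([-.9906,.1365])
for r,z in((.097,.196),(.105,.196),(.097,.13)):
    q=[*(C+r*u),z];print(r,z,"scene",(proj(d,q)-[300,150])*6.67,"top",(proj(c,q)-[260,135])*6.67+[400,0])
E
```

```text
t: 24.32
tcp_pos: [0.5247, 0.0076, 0.2878]
ee_rot: [2.371, 2.058, 0.002]
force: [-0.7, -0.1, 0.4]
gripper_width: 0.0499
finger_force: 0.0
t: 25.2
tcp_pos: [0.397, 0.1767, 0.3255]
ee_rot: [2.372, 2.059, -0.0]
force: [-0.3, -0.1, 0.7]
gripper_width: 0.0499
finger_force: 0.0
[0.39713836 0.17624809 0.32525416]
0.097 0.196 scene [226.35294387 152.80060682] top [571.78219319 439.50462919]
0.105 0.196 scene [221.7249695  141.58833082] top [569.39015025 456.49316139]
0.097 0.13 scene [222.7660836  280.48391274] top [580.30319368 449.47018727]
```

View pics/end.png

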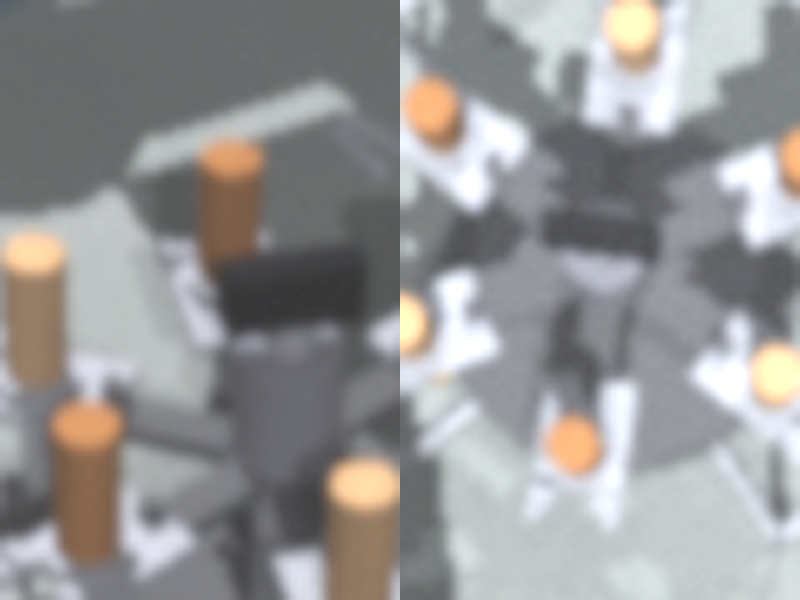

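The reamer hangs upright in the front fork. Its handle top is at crop (232,155) in the scene view and (575,442) in the top view, within about 6 crop px (1 px of the camera image) of the predicted seated points at (226,153) and (572,440). I'll hand it in.

```bash
python3 -c "
from h import *
print(manip.job_done())"
```

```text
the job is handed in; nothing more can be done
None
```

I turned the carousel's empty hook to the front gap, hung the reamer upright in its seat and handed the job in at about 25 s; contact with the slot end was about 5 N, and no verdict came back.

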